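# Turn a jaw coupling to its index notch and seat the taper bolt

### The job

The jaw coupling half on the bench fixture has to be locked in its index position for drilling. Keep the bolt drawn back while you turn the coupling on its spigot by pushing on the sides of its three upstanding jaws, until the yellow-marked notch in its rim faces the nose of the sliding index bolt; then push the bolt by its red thumb plate until the tapered nose is wedged fully home in the notch, and lean on it steadily for about a second with roughly 18 newtons so that the taper takes up all play. Never press on the coupling or the bolt with more than 30 newtons, leave the coupling sitting flat on the fixture with the bolt in, and do not disturb the other things on the bench.

Things in the scene. Friction and masses are not known exactly. Their poses are not given: they have to be found in the camera images.
- fixture: green steel indexing fixture, fixed to the bench: plate 15 mm thick from x = -190 to 85 and y = -80 to 80 mm in its own frame, corner screws to 24 mm above the bench, a round pedestal to 23 mm and on it a spigot 40 mm in diameter to 49 mm. Origin: on the spigot's axis at bench height, z up. The index bolt lies on its -x side and slides in along +x
- guide (a point): top centre of the grey guide block that the bolt slides in, 46 mm above the bench (screw heads to 50 mm). The block spans x = -116 to -79 and y = -24 to 24 mm in the fixture's frame
- index_mark (a point): fixed point on the fixture on the line of the index bolt, 60 mm from the spigot's axis (x = -60 mm in the fixture's frame), 31 mm above the bench: the mouth of the notch has to come here
- coupling: dark iron jaw coupling half, loose on the spigot with 0.7 mm radial play, 0.7 to 1.2 kg: disc 120 mm in diameter, 16 mm thick, top face 39 mm above the bench. Origin: on its axis at its underside, z up; +x runs through the middle of the notch. Indexed when its +x points along the fixture's -x. It turns with 1 to 6 N of friction at the jaws (greased) and stays where it is left
- notch (a point): middle of the notch's mouth at the coupling's rim, 60 mm from its axis, half-way up the disc, on its +x. The notch is marked with yellow paint, tapered, 19 mm wide at the rim and 10 mm wide at its floor 48 mm from the axis, cut through the whole thickness
- jaw_0 (a point): middle of the jaw centred 60 degrees anticlockwise of the notch (from above), 46 mm from the coupling's axis, 52 mm above the bench. Each of the three jaws stands 26 mm above the disc (tops at 65 mm), reaches from 34 to 58 mm from the axis and is 48 degrees wide; the 72 degree gaps between jaws are free for a fingertip down to the disc's top face
- jaw_1 (a point): middle of the jaw opposite the notch (180 degrees), same size and height as jaw_0
- jaw_2 (a point): middle of the jaw centred 60 degrees clockwise of the notch, same size and height as jaw_0
- index_bolt: sliding index bolt, steel bar 20 x 14 mm. Origin: middle of the nose's tip, 31 mm above the bench; +x is the way it slides in. Starts with its tip 65 to 70 mm from the spigot's axis; about 3 N of friction, stays where left. Nose 10 mm wide at the tip, 19.5 mm wide 11 mm behind it: it enters with the notch within about 4 mm of the mark and then draws the coupling round
- bolt_plate (a point): middle of the back face of the red thumb plate at the bolt's tail, 107 mm behind the tip, 45 mm above the bench. The plate is 10 mm thick, 42 mm wide, stands from 20 to 69 mm above the bench, square to the bolt; push its back along +x. The bolt is home when the taper wedges, 16 to 22 mm on; the drag rises from 3 to about 10 N before that and the exact place is felt, owing to the coupling's play
- claw_hammer: claw hammer with wooden shaft, 91 x 212 x 27 mm, lying, loose bystander; origin at the middle of its underside
- grease_tin: round red grease tin, 75 mm in diameter, 40 mm high, loose bystander; origin at the middle of its underside
- spray_can: green and white spray can, 64 mm in diameter, 201 mm high, standing, loose bystander; origin at the middle of its underside
- hex_key: small steel hex key, 29 x 98 x 8 mm, lying, loose bystander; origin at the middle of its underside
- spanner_17: combination spanner, 32 x 198 x 8 mm, lying, loose bystander; origin at the middle of its underside
- insulating_tape: red roll of insulating tape, 68 mm in diameter, 19 mm high, lying flat, loose bystander; origin at the middle of its underside
- bolt_m12: zinc-plated hexagon bolt, 21 x 77 x 19 mm, lying, loose bystander; origin at the middle of its underside
Not all that is in view belongs to the job. What is shaped like the coupling but green is not meant.

How it is judged:
By the outcome, as a careful person would: the job done as asked, in the order asked, and still so for the second after the job is handed in, with the robot touching nothing.
It also fails if it takes over 61 s, if anything falls off the work surface, if the arm or the gripper's body presses on something with over 40 N, if the wrist force passes 120 N, or if a joint passes its speed limit or range.

### The arm

A 7-joint arm with a two-finger parallel gripper is mounted at the origin on a cart in front of the work surface, level with it; the furniture and walls round the work are solid. World frame = base frame: x ahead of the robot, y to its left, z up, the work surface at z = 0. Lengths are in mm, angles in rad, forces in N, time in s.
With the tool pointing down it reaches from about 400 to 850 mm from the base axis. Payload 4.5 kg.
Tool frame: the origin (TCP) lies on the centre line of the jaws, within the pads' length; the fingertips stand 11 mm ahead of it and the grasp point (between the pads) lies 8 mm behind it (robot.tips_ahead is the distance from the TCP to the fingertips, in mm); z points along the fingers, y is the line along which they close (so a half turn about z gives the same grasp; the last joint's range is limited). The gripper opens to 85 mm and grips with 20 to 120 N. Pads are 22 mm wide; open, the fingers measure 114 mm over their backs; the gripper's body (76 mm by 85 mm) begins 54 mm behind the grasp point. The pads swing forward as they close: fully open they stand 13 mm farther back than shut.
Start: joints at [-1.225, 0.689, -0.195, 1.565, 0.157, 0.902, -0.215], TCP at [191.713, 594.894, 242.317] pointing down, gripper open.
Joint ranges: [-3.01, 3.01], [-0.46, 2.08], [-1.47, 1.51], [0.13, 2.56], [-1, 4.14], [0.04, 2.09], [-2.66, 2.66]. Speed limits (rad/s): [2.57, 2.57, 3.14, 3.14, 3.14, 3.14, 3.14].

### API

Orientations are given as a rotation vector (axis times angle).
In Python, from rig import robot gives the robot as it stands. The module is installed in compiled form; this text tells all that it offers.
- The arm moves only by the tool move_arm, never from a script. Its argument "increments" is a list of rows, each an object with "delta_pos": the shift along the tool's x, y, z in cm, a list of three; "spin": the turn about the tool's z in degrees; "grip": the finger opening in cm, from 0 to 8.54. A call has 1 to 8 rows; each row shifts and turns the commanded pose from where the row before left it, along the tool's axes as they then stand; what a row does not reach is not made up. A row lasts 1/12 s, in which the tool goes at most 41.7 mm and 7.16 degrees, less where a joint would pass 70% of its speed; a pose out of reach is approached as far as the arm can. A call is refused whole if a number of a shift passes 4.17 or a number of a turn 7.16, either way. A call with a gripper value outside its range is refused whole. The fingers move at their own pace and stop on an object; the grip force is fixed at half the most. Time passes only in rows, so rows that do not move let the fingers close. It gives the time, the measured TCP pose, the force, the opening and the grip force at its end, in the units of the state.
- robot.read_state(): the state, without advancing time (a new reading comes with each control period).
- robot.get_image(name): name is "scene" or "side" or "wrist"; returns a dict with "pixels" (400x640x3 uint8, red, green, blue), "z_map" (400x640 float32, mm along the optical axis (not along the pixel's ray), 0 where there is no reading), "camera_matrix" (3x3 intrinsics, pixels), "distortion" ([k1, k2, p1, p2, k3] as OpenCV has them; the pictures are not rectified), "R" (3x3) and "t" (3): a world point X has camera coordinates R X + t. Camera axes: x right, y down, z forward; pixel columns grow to the right and rows downward; lengths in mm; the calibration is good to about 2 mm. A picture is of the moment at which its call begins.
- robot.finish_job(): hands the job in; it is judged then, once.
The state is a dict: "clock": time; "joints": joint angles; "joint_velocities": joint speeds; "tau": joint torques, N m; "position": TCP position; "eef_rot": TCP orientation; "wrist_force": force on the tool from outside, world axes, zero at the start; "torque": the same for the moment, N m; "width": opening from 0.0 (shut) to 1.0 (fully open); "grasp_force": force on a finger pad.
Only numpy, scipy, OpenCV 4.12 (cv2) and the standard library are available. Lean on these libraries where they do the work, as an engineer would, in place of code of your own. Each camera call takes 0.05 s, during which the arm holds its last target. There are 200 camera calls.

## Working session

There is one attempt and no reset: what is moved stays moved. The work goes in short steps, Python scripts to look and compute and a tool call to move; the robot and the scene stay as the last step left them, time stands still between calls to the robot, and variables do not carry over. Pictures are saved under pics/ and viewed, at most 10 in all, crops included, and the job is handed in when it is done.

Besides the shell and the picture viewer there is one more tool, called after "Call:" as name([rows], argument=value, ...), one row to a line, values as JSON. move_arm: Moves the arm, as the interface text tells. Its arguments: {"type":"object","properties":{"increments":{"type":"array"}},"required":["increments"]}

```bash
mkdir -p pics; cat > h.py <<'E'
import numpy as np, cv2
from rig import robot
def snap(n,f):
    im=robot.get_image(n); np.savez(f'pics/{f}.npz',**{k:np.asarray(v) for k,v in im.items()})
    cv2.imwrite(f'pics/{f}.png',im['pixels'][:,:,::-1]); return im
def load(f): return dict(np.load(f'pics/{f}.npz'))
def px2w(im,u,v,z=None):
    "pixel -> world; with plane z, or from depth"
    K,d,R,t=im['camera_matrix'],im['distortion'],im['R'],im['t']
    n=cv2.undistortPoints(np.array([[[u,v]]],float),K,d)[0,0]
    r=np.array([n[0],n[1],1.])
    c=-R.T@t
    if z is None:
        s=im['z_map'][int(round(v)),int(round(u))]
    else:
        dr=R.T@r; s=(z-c[2])/dr[2]
    return R.T@(r*s-t)
def w2px(im,X):
    p,_=cv2.projectPoints(np.atleast_2d(np.array(X,float)),cv2.Rodrigues(im['R'])[0],im['t'],im['camera_matrix'],im['distortion']); return p[:,0]
E
python3 - <<'E'
from h import *
s=robot.read_state(); print(s)
for n in('scene','side'):
    im=snap(n,n+'0'); print(n,-im['R'].T@im['t'])
a=np.hstack([cv2.imread('pics/scene0.png')]); 
E
```

```text
{'clock': 0.0, 'joints': array([-1.22521379,  0.69002321, -0.1945048 ,  1.56635361,  0.15727497,
        0.9024995 , -0.21515353]), 'joint_velocities': array([-0.0017508 , -0.00042016,  0.00063391, -0.00074611, -0.00135409,
       -0.00026952, -0.00050219]), 'tau': array([ 8.12811431e-04, -5.39622116e+01, -1.26645718e+00, -1.58540404e+01,
        9.02606815e-03,  9.34924203e-03, -8.45708144e-06]), 'position': array([191.57259456, 594.24471128, 241.45676257]), 'eef_rot': array([-4.87723663e-01, -3.10332481e+00,  2.96398321e-03]), 'wrist_force': array([-0.34839754, -0.1244527 ,  0.19464967]), 'torque': array([ 0.01278122, -0.01107252, -0.01939565]), 'grasp_force': 0.0, 'width': 0.9986066008045991}
scene [-143.34930488 -486.11774214  720.25563681]
side [ 203.9084253  1026.47568396  585.11248454]
```

View pics/scene0.png

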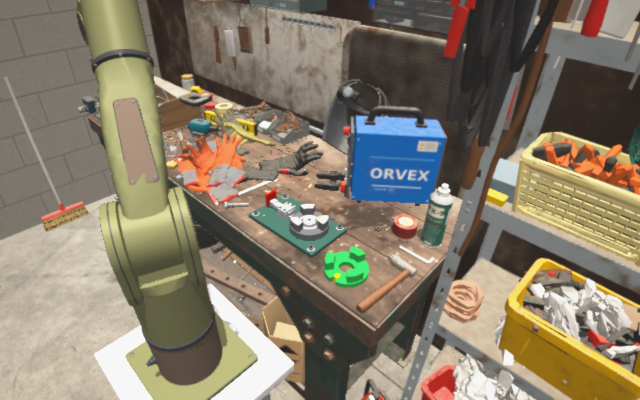

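View pics/side0.png

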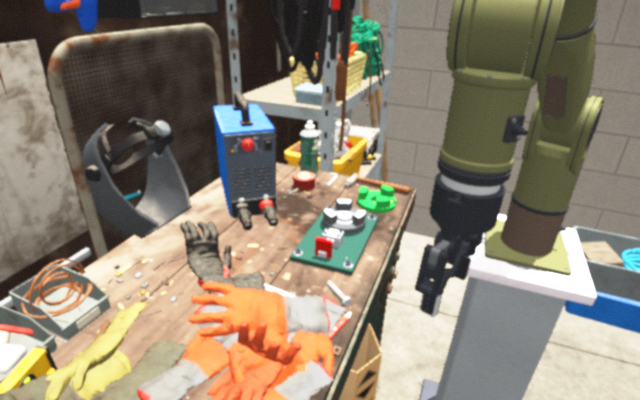

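The scene camera shows the green fixture at (298,222), with the dark coupling on it at (308,220) and the red thumb plate at (270,198). The green look-alike is at (347,266). The dark one on the spigot, with the bolt beside it, fits the description; the green one is the decoy. I'll confirm this in an enlarged crop.

```bash
python3 - <<'E'
from h import *
a=load('scene0');b=load('side0')
for n,(u,v) in dict(disc=(308,222),plate=(270,198),c1=(250,212),c2=(312,250),c3=(347,229)).items(): print(n,px2w(a,u,v).round(),px2w(a,u,v,15).round())
A=cv2.imread('pics/scene0.png')[180:295,235:395];B=cv2.imread('pics/side0.png')[180:280,285:405]
A=cv2.resize(A,None,fx=4.9,fy=4.9,interpolation=2)
cv2.imwrite('pics/crop1.png',A)
E
```

```text
disc [465. 115.  49.] [495. 145.  15.]
plate [466. 287.  49.] [497. 327.  15.]
c1 [413. 330.  -2.] [400. 311.  15.]
c2 [414.  48.  14.] [413.  47.  15.]
c3 [571.  50.  -2.] [555.  38.  15.]
```

View pics/crop1.png

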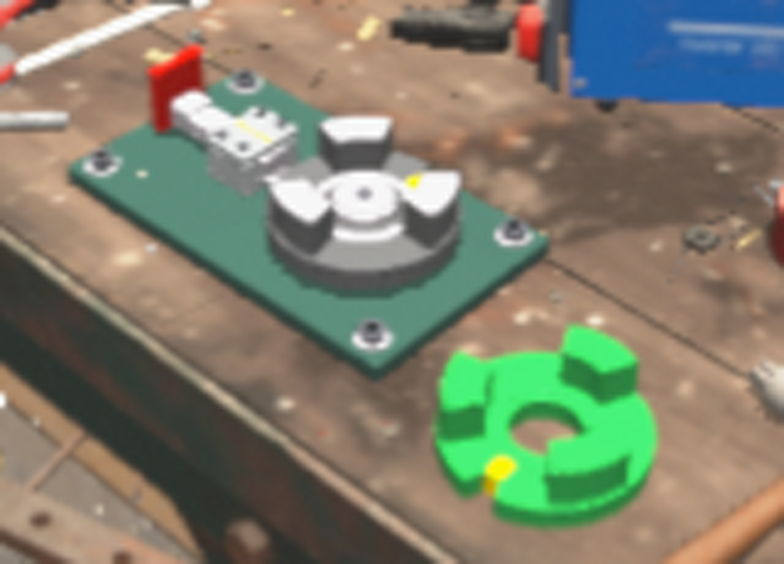

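The crop confirms it: the dark coupling on the spigot has yellow paint at crop (415,182), hidden partly behind a jaw. The bolt points at it from the red plate at (178,88). The green ring is loose on the bench. Next I'll compute the fixture pose roughly and move the wrist camera over it.

```bash
python3 - <<'E'
from h import *
a=load('scene0')
f=lambda u,v,z:px2w(a,235+u/4.9-.4,180+v/4.9-.4,z)
L,F,Rr=f(70,170,15),f(376,377,15),f(549,241,15)
print(L,F,Rr)
x=(F-L);x/=np.linalg.norm(x);print('x',x,np.linalg.norm(F-L),np.linalg.norm(Rr-F),'ang',np.degrees(np.arctan2(x[1],x[0])))
y=np.array([-x[1],x[0],0]);O=F-85*x+80*y;O2=Rr-85*x-80*y;print(O,O2,'spigot',f(365,193,49),'notch',f(415,182,39))
w=robot.get_image('wrist');s=robot.read_state()
R=cv2.Rodrigues(s['eef_rot'])[0];c=-w['R'].T@w['t']
print('tool R',R.round(3),'cam in tool',R.T@(c-s['position']),'cam axes in tool',(R.T@w['R'].T).round(3),w['camera_matrix'])
E
```

```text
[390.17399418 303.74634864  15.        ] [393.30537986  29.91595185  15.        ] [554.87521367  39.16205262  15.        ]
x [ 1.14347457e-02 -9.99934621e-01 -1.10272973e-16] 273.84830067984876 161.83417925286307 ang -89.34482305222804
[472.32819617 115.8251743   15.        ] [473.90849059 123.24171576  15.        ] spigot [477.102866   122.22312167  49.        ] notch [516.31131417 117.3468782   39.        ]
tool R [[-0.952  0.307 -0.   ]
 [ 0.307  0.952 -0.001]
 [-0.    -0.001 -1.   ]] cam in tool [  80.33442681   -1.77286925 -132.59198243] cam axes in tool [[ 0.    -0.949 -0.314]
 [ 1.     0.001 -0.002]
 [ 0.002 -0.314  0.949]] [[277.36125943   0.         323.53310405]
 [  0.         277.36125943 198.75797542]
 [  0.           0.           1.        ]]
```

Call:
move_arm([
  {"delta_pos": [-2.75, -2.6, 0], "spin": 0, "grip": 0},
  {"delta_pos": [-2.75, -2.6, 0], "spin": 0, "grip": 0},
  {"delta_pos": [-2.75, -2.6, 0], "spin": 0, "grip": 0},
  {"delta_pos": [-2.75, -2.6, 0], "spin": 0, "grip": 0},
  {"delta_pos": [-2.75, -2.6, 0], "spin": 0, "grip": 0},
  {"delta_pos": [-2.75, -2.6, 0], "spin": 0, "grip": 0},
  {"delta_pos": [-2.75, -2.6, 0], "spin": 0, "grip": 0},
])

```text
clock: 0.73
position: [319.6, 360.8, 242.2]
eef_rot: [-0.487, -3.104, 0.0]
wrist_force: [1.2, -0.0, -0.2]
width: 0.008
grasp_force: 0.0
```

Call:
move_arm([
  {"delta_pos": [-2.75, -2.6, 0], "spin": 0, "grip": 0},
  {"delta_pos": [-2.75, -2.6, 0], "spin": 0, "grip": 0},
  {"delta_pos": [-2.75, -2.6, 0], "spin": 0, "grip": 0},
  {"delta_pos": [-2.75, -2.6, 0], "spin": 0, "grip": 0},
  {"delta_pos": [-2.75, -2.6, 0], "spin": 0, "grip": 0},
  {"delta_pos": [-2.75, -2.6, 0], "spin": 0, "grip": 0},
  {"delta_pos": [-2.75, -2.6, 0], "spin": 0, "grip": 0},
  {"delta_pos": [0, 0, 0], "spin": 0, "grip": 0},
])

```text
clock: 1.4
position: [449.8, 121.4, 241.9]
eef_rot: [0.509, 3.098, -0.008]
wrist_force: [0.1, -0.1, -0.1]
width: -0.006
grasp_force: 0.0
```

```bash
python3 - <<'E'
from h import *
s=robot.read_state(); print(s['clock'],s['position'],s['joints'],s['wrist_force'],s['width'])
w=snap('wrist','w1')
E
```

```text
1.4 [449.83846696 121.44078132 241.92236919] [-0.19583068  0.49325654 -0.25619233  2.02670468  0.2091813   0.64692532
  0.65467744] [ 0.05743797 -0.09966197 -0.14336561] -0.0062731394945204555
```

View pics/w1.png

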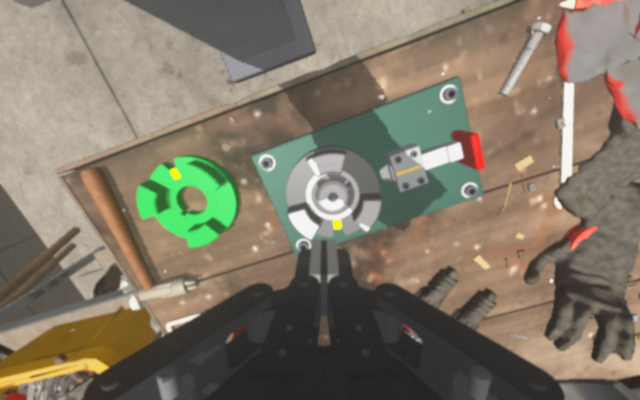

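The wrist view shows the coupling centred at about (333,195), with the yellow notch at (337,224) on the near-gripper side. The bolt nose is near (383,173), the guide at (406,170) and the red plate at (472,150). The bolt lies to the upper right of the coupling. I'll enlarge this to measure.

```bash
python3 - <<'E'
from h import *
A=cv2.imread('pics/w1.png')[125:265,280:490]
cv2.imwrite('pics/crop2.png',cv2.resize(A,None,fx=3.8,fy=3.8,interpolation=2))
w=load('w1')
for n,(u,v) in dict(tape=(435,85),welder=(0,0)).items(): pass
E
```

```text
(no output)
```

View pics/crop2.png

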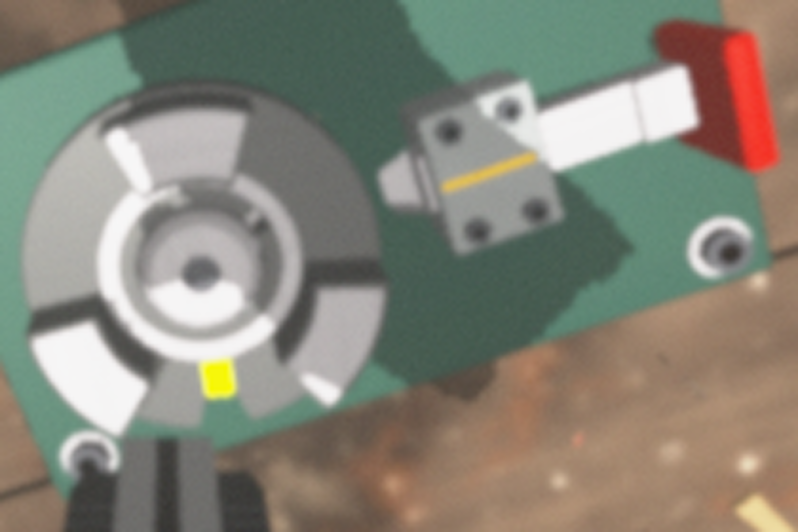

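Crop readings: spigot centre (200,270), notch mouth (222,421) with yellow floor at (218,380), guide centre (491,168), yellow line (443,187)–(537,157), nose tip (384,184), and plate top around (751,100).

```bash
python3 - <<'E'
from h import *
w=load('w1')
f=lambda u,v,z=None:px2w(w,280+(u+.5)/3.8-.5,125+(v+.5)/3.8-.5,z)
P=dict(spig=(200,270,49),mouth=(222,421,39),floor=(218,362,39),g1=(418,122,46),g2=(525,82,46),g3=(562,215,46),g4=(460,253,46),l1=(443,187,46),l2=(537,157,46),tip=(380,184,34),p1=(725,38,69),p2=(752,32,69),p3=(777,160,69),p4=(752,170,69),cornerR=(772,262,15),jA=(105,130,65),jAr=(248,112,65),jB=(385,288,65),jBi=(318,290,65),jC=(30,335,65))
X={n:f(*p) for n,p in P.items()}
for n in X: print(n,X[n].round(1), 'r',np.hypot(*(X[n]-X['spig'])[:2]).round(1),'ang',np.degrees(np.arctan2(*(X[n]-X['spig'])[1::-1])).round(1), f(*P[n][:2]).round(1))
g=sum(X['g%d'%i] for i in(1,2,3,4))/4;p=sum(X['p%d'%i] for i in(1,2,3,4))/4
print('guide',g,np.linalg.norm((g-X['spig'])[:2]),'plate',p,np.linalg.norm((p-X['spig'])[:2]))
d=(p-X['spig']);print('fix -x angle',np.degrees(np.arctan2(d[1],d[0])))
# disc circle fit from depth: points with z 34..42 world
K,D,R,t=w['camera_matrix'],w['distortion'],w['R'],w['t']
v,u=np.mgrid[150:245,283:385];n=cv2.undistortPoints(np.stack([u,v],-1).reshape(-1,1,2).astype(float),K,D)[:,0]
Z=w['z_map'][150:245,283:385].reshape(-1,1);C=np.hstack([n*Z,Z]);W=(C-t)@R
m=(Z[:,0]>0)
for lo,hi in((34,43),(60,70)):
    Q=W[m&(W[:,2]>lo)&(W[:,2]<hi)]; Q=Q[np.hypot(*(Q-X['spig'])[:,:2].T)<68]
    print(lo,len(Q),Q[:,2].mean(),cv2.minEnclosingCircle(Q[:,:2].astype(np.float32)))
    a=np.degrees(np.arctan2(Q[:,1]-X['spig'][1],Q[:,0]-X['spig'][0]))
    print(np.histogram(a,bins=np.arange(-180,181,6))[0])
E
```

```text
spig [475.1 121.   49. ] r 0.0 ang 0.0 [474.8 121.1  49.7]
mouth [533.6 110.3  39. ] r 59.5 ang -10.4 [544.8 107.8  15.4]
floor [511.8 115.8  39. ] r 37.1 ang -8.1 [511.4 115.9  39.8]
g1 [451.5 200.3  46. ] r 82.7 ang 106.6 [451.7 200.5  45.2]
g2 [450.  234.6  46. ] r 116.3 ang 102.5 [449.8 234.4  46.5]
g3 [495.3 236.6  46. ] r 117.3 ang 80.1 [506.6 245.   15.5]
g4 [497.3 202.7  46. ] r 84.6 ang 74.8 [497.2 202.6  46.3]
l1 [474.2 202.7  46. ] r 81.7 ang 90.6 [473.7 202.5  47.4]
l2 [474.2 233.   46. ] r 112.0 ang 90.5 [473.4 232.4  48.5]
tip [470.3 185.4  34. ] r 64.5 ang 94.2 [472.7 186.3  25.6]
p1 [450.5 284.3  69. ] r 165.2 ang 98.6 [451.1 285.5  66.4]
p2 [451.2 291.8  69. ] r 172.4 ang 97.9 [468.5 323.9   1.5]
p3 [490.3 293.1  69. ] r 172.7 ang 84.9 [5.167e+02 3.262e+02 1.000e-01]
p4 [490.9 285.7  69. ] r 165.5 ang 84.5 [490.8 285.6  69.2]
cornerR [547.4 312.   15. ] r 204.2 ang 69.2 [ 5.548e+02  3.190e+02 -3.000e-01]
jA [419.8 109.1  65. ] r 56.5 ang -167.8 [420.  109.   64.1]
jAr [428.2 150.7  65. ] r 55.5 ang 147.6 [428.3 150.7  64.7]
jB [493.8 174.7  65. ] r 56.9 ang 70.8 [493
[... 200 characters left out ...]
 plate [470.71893407 288.71201115  69.        ] 167.74616012492962
fix -x angle 91.4817524855141
34 3755 39.984440767191174 ((475.7338562011719, 124.697021484375), 63.494686126708984)
[ 28  25  26  72 107 104 109 102 105 102  98  96 100  94  85  22  26  22
  23  24  22  23  24  67  88  88  92  48  53  63  88  87  89  44  25  25
  22  21  29  23  26  20 104 102 101 100 113  94 101 103 108 112 114  78
  17  14  11  16  15  15]
60 2017 65.88698752811224 ((476.1189880371094, 121.01644134521484), 58.018775939941406)
[92 89 46  0  0  0  0  0  0  0  0  0  0  0 60 74 76 78 76 75 72 76 40  0
  0  0  0  0  0  0  0  0  0  0 54 78 78 76 78 72 82 81 42  0  0  0  0  0
  0  0  0  0  0  0 62 90 96 91 91 92]
```

Call:
move_arm([
  {"delta_pos": [0, 0, 0], "spin": 7, "grip": 0},
  {"delta_pos": [0, 0, 0], "spin": 7, "grip": 0},
  {"delta_pos": [0, 0, 0], "spin": 7, "grip": 0},
  {"delta_pos": [0, 0, 0], "spin": 7, "grip": 0},
  {"delta_pos": [0, 0, 0], "spin": 7, "grip": 0},
  {"delta_pos": [0, 0, 0], "spin": 7, "grip": 0},
  {"delta_pos": [0, 0, 0], "spin": 7, "grip": 0},
  {"delta_pos": [0, 0, 0], "spin": 7, "grip": 0},
])

```text
clock: 2.12
position: [445.9, 131.7, 242.2]
eef_rot: [-1.892, -2.507, -0.001]
wrist_force: [0.2, -0.4, 0.2]
width: -0.0
grasp_force: 0.0
```

Call:
move_arm([
  {"delta_pos": [0, 0, 0], "spin": 7, "grip": 0},
  {"delta_pos": [0, 0, 0], "spin": 7, "grip": 0},
  {"delta_pos": [0, 0, 0], "spin": 7, "grip": 0},
  {"delta_pos": [0, 0, 0], "spin": 7, "grip": 0},
  {"delta_pos": [0, 0, 0], "spin": 7, "grip": 0},
  {"delta_pos": [0, 0, 0], "spin": 7, "grip": 0},
  {"delta_pos": [0, 0, 0], "spin": 7, "grip": 0},
  {"delta_pos": [0, 0, 0], "spin": 7, "grip": 0},
])

```text
clock: 2.78
position: [445.8, 131.8, 242.2]
eef_rot: [-2.847, -1.325, 0.0]
wrist_force: [-0.8, 0.4, 0.2]
width: 0.001
grasp_force: 0.0
```

Call:
move_arm([
  {"delta_pos": [0, 0, 2], "spin": 5, "grip": 0},
  {"delta_pos": [0, 0, 2], "spin": 5, "grip": 0},
  {"delta_pos": [0, 0, 2], "spin": 0, "grip": 0},
  {"delta_pos": [0, 0, 2], "spin": 0, "grip": 0},
  {"delta_pos": [0, 0, 0], "spin": 0, "grip": 0},
])

```text
clock: 3.2
position: [444.0, 131.3, 159.6]
eef_rot: [-2.949, -1.081, 0.009]
wrist_force: [-1.3, 0.2, -0.2]
width: -0.001
grasp_force: 0.0
```

```bash
cat >> h.py <<'E'
O=np.array([475.8,121.0])
def st():
    s=robot.read_state();R=cv2.Rodrigues(s['eef_rot'])[0];p=s['position']
    print(round(s['clock'],2),p.round(1),'yaw x',np.degrees(np.arctan2(R[1,0],R[0,0])).round(2),'tilt',R[:,2].round(3),'F',s['wrist_force'].round(2),'j',s['joints'].round(2))
    return s,R,p
def to(X,R,p): print('tool delta cm',(R.T@(np.array(X)-p)/10).round(2))
def face(psi,r=46,h=11):
    a=np.radians(psi);e=np.array([np.cos(a),np.sin(a)]);t=np.array([-e[1],e[0]]);return O+r*e-h*t
E
python3 -c "
from h import *
s,R,p=st(); to([*face(130),56],R,p)"
```

```text
3.2 [444.  131.3 159.6] yaw x 40.27 tilt [-0.006 -0.001 -1.   ] F [-1.27  0.2  -0.23] j [-0.55  0.65  0.27  2.13 -0.41  0.41 -0.82]
tool delta cm [ 2.93 -1.72 10.35]
```

Call:
move_arm([
  {"delta_pos": [1.4, -0.9, 2.5], "spin": 0, "grip": 0},
  {"delta_pos": [1.4, -0.9, 2.5], "spin": 0, "grip": 0},
  {"delta_pos": [0, 0, 0], "spin": 0, "grip": 0},
  {"delta_pos": [0, 0, 0], "spin": 0, "grip": 0},
])

```text
clock: 3.53
position: [455.7, 163.4, 112.1]
eef_rot: [-2.949, -1.082, 0.002]
wrist_force: [0.1, -0.8, -0.1]
width: 0.002
grasp_force: 0.0
```

```bash
python3 -c "
from h import *
s,R,p=st(); to([*face(130),56],R,p)"
```

```text
3.53 [455.7 163.4 112.1] yaw x 40.29 tilt [-0.002  0.    -1.   ] F [ 0.07 -0.84 -0.12] j [-0.57  0.75  0.21  2.11 -0.46  0.33 -0.84]
tool delta cm [-0.08 -0.05  5.61]
```

Call:
move_arm([
  {"delta_pos": [-0.08, -0.05, 1.4], "spin": 0, "grip": 0},
  {"delta_pos": [0, 0, 1.4], "spin": 0, "grip": 0},
  {"delta_pos": [0, 0, 1.4], "spin": 0, "grip": 0},
  {"delta_pos": [0, 0, 1.4], "spin": 0, "grip": 0},
  {"delta_pos": [0, 0, 0], "spin": 0, "grip": 0},
  {"delta_pos": [0, 0, 0], "spin": 0, "grip": 0},
])

```text
clock: 4.03
position: [455.5, 161.4, 57.4]
eef_rot: [2.951, 1.077, 0.0]
wrist_force: [0.7, 1.1, -0.0]
width: -0.005
grasp_force: 0.0
```

```bash
python3 -c "
from h import *
s,R,p=st(); to([*face(130),56],R,p)"
```

```text
4.03 [455.5 161.4  57.4] yaw x 40.09 tilt [ 0. -0. -1.] F [ 0.71  1.13 -0.  ] j [-0.51  0.86  0.12  2.13 -0.5   0.18 -0.81]
tool delta cm [ 0.06 -0.2   0.14]
```

Call:
move_arm([
  {"delta_pos": [-0.18, -0.25, 0.1], "spin": -3, "grip": 0},
  {"delta_pos": [-0.24, -0.05, 0], "spin": -3, "grip": 0},
  {"delta_pos": [-0.24, -0.05, 0], "spin": -3, "grip": 0},
  {"delta_pos": [-0.24, -0.05, 0], "spin": -3, "grip": 0},
  {"delta_pos": [-0.24, -0.05, 0], "spin": -3, "grip": 0},
  {"delta_pos": [-0.24, -0.05, 0], "spin": -3, "grip": 0},
  {"delta_pos": [-0.24, -0.05, 0], "spin": -3, "grip": 0},
  {"delta_pos": [-0.24, -0.05, 0], "spin": -3, "grip": 0},
])

```text
clock: 4.7
position: [441.0, 152.5, 57.2]
eef_rot: [2.659, 1.672, 0.007]
wrist_force: [0.8, 1.4, -1.7]
width: -0.001
grasp_force: 1.1
```

```bash
python3 -c "
from h import *
s,R,p=st(); to([*face(154),56],R,p);print(robot.tips_ahead)"
```

```text
4.7 [441.  152.5  57.2] yaw x 64.32 tilt [ 0.004  0.002 -1.   ] F [ 0.8   1.39 -1.73] j [-0.46  0.85  0.05  2.18 -0.3   0.12 -0.58]
tool delta cm [-0.21 -0.09  0.11]
11.0
```

j6 is nearing its range limit on this side, closest to the base. I'll back out and push jaw_0 from the far side instead, where the poses are farther out.

Call:
move_arm([
  {"delta_pos": [0.8, 0, 0], "spin": 0, "grip": 0},
  {"delta_pos": [0, 0, -1.5], "spin": 0, "grip": 0},
  {"delta_pos": [0, 0, -2], "spin": 0, "grip": 0},
  {"delta_pos": [0, 0, -2], "spin": 0, "grip": 0},
  {"delta_pos": [0, 0, -2], "spin": -7, "grip": 0},
  {"delta_pos": [0, 0, 0], "spin": -7, "grip": 0},
  {"delta_pos": [0, 0, 0], "spin": -7, "grip": 0},
  {"delta_pos": [0, 0, 0], "spin": -7, "grip": 0},
])

```text
clock: 5.37
position: [443.7, 159.3, 132.1]
eef_rot: [2.173, 2.266, 0.003]
wrist_force: [0.7, -0.5, -0.8]
width: -0.003
grasp_force: 0.0
```

Call:
move_arm([
  {"delta_pos": [0, 0, 0], "spin": -7, "grip": 0},
  {"delta_pos": [0, 0, 0], "spin": 0, "grip": 0},
  {"delta_pos": [0, 0, 0], "spin": 0, "grip": 0},
])

```text
clock: 5.62
position: [443.3, 159.1, 131.2]
eef_rot: [2.042, 2.386, 0.002]
wrist_force: [-0.0, -0.1, 0.2]
width: -0.004
grasp_force: 0.0
```

```bash
cat >>h.py <<'E'
def jaws(im):
    K,D,R,t=im['camera_matrix'],im['distortion'],im['R'],im['t']
    v,u=np.mgrid[0:400,0:640];n=cv2.undistortPoints(np.stack([u,v],-1).reshape(-1,1,2).astype(float),K,D)[:,0]
    Z=im['z_map'].reshape(-1,1);W=(np.hstack([n*Z,Z])-t)@R
    q=W[(Z[:,0]>0)&(W[:,2]>61)&(W[:,2]<69)]; d=q[:,:2]-O; r=np.hypot(*d.T); d=d[(r>34)&(r<58)]
    a=np.degrees(np.arctan2(d[:,1],d[:,0])); 
    # best three-fold template: score over notch angle
    th=np.arange(-180,180,.25); rel=lambda x:np.abs((a-x-60+60)%120-60)
    sc=[(rel(x+60)<24).sum()-(rel(x+60)>=24).sum() for x in np.arange(0,120,.25)]
    m=np.array(sc); k=np.where(m>=m.max()-3)[0]; print('N',len(a),'best',m.max(),'notch angle mod 120:',k.mean()*.25)
    print(np.histogram(a,bins=np.arange(-180,181,6))[0])
E
python3 -c "
from h import *
s,R,p=st(); to([*face(10),p[2]],R,p)
jaws(load('w1')); jaws(snap('wrist','w2'))"
```

```text
5.62 [443.3 159.1 131.2] yaw x 98.89 tilt [ 0.001  0.    -1.   ] F [-0.04 -0.06  0.18] j [-0.45  0.69  0.01  2.13 -0.02  0.32 -0.27]
tool delta cm [-5.28  7.24  0.01]
N 1965 best 1931 notch angle mod 120: 50.625
[91 87 43  0  0  0  0  0  0  0  0  0  0  0 60 79 74 71 75 74 72 73 31  0
  0  0  0  0  0  0  0  0  0  0 46 76 75 73 77 72 78 75 54  0  0  0  0  0
  0  0  0  0  0  0 54 90 99 84 91 91]
N 2190 best 2126 notch angle mod 120: 58.0
[ 71  57  48  32   0   0   0   0   0   0   0   0   0   0   0   0   0   0
   0   0   0   0   0   0   0   0   0   0   0   0   0   0   0   0   0  76
 170 166 171 175 180 182 186 162   0   0   0   0   0   0   0   0   0   0
   0  87 128 130  96  73]
```

Call:
move_arm([
  {"delta_pos": [-1.76, 2.41, 0], "spin": 0, "grip": 0},
  {"delta_pos": [-1.76, 2.41, 0], "spin": 0, "grip": 0},
  {"delta_pos": [-1.76, 2.41, 1], "spin": -1, "grip": 0},
  {"delta_pos": [0, 0, 1.5], "spin": 0, "grip": 0},
  {"delta_pos": [0, 0, 1], "spin": 0, "grip": 0},
  {"delta_pos": [0, 0, 0], "spin": 0, "grip": 0},
  {"delta_pos": [0, 0, 0], "spin": 0, "grip": 0},
])

```text
clock: 6.25
position: [520.9, 118.9, 94.9]
eef_rot: [-2.015, -2.408, 0.003]
wrist_force: [0.0, -0.5, 0.6]
width: -0.003
grasp_force: 0.0
```

```bash
python3 -c "
from h import *
s,R,p=st(); to([*face(10),56],R,p)"
```

```text
6.25 [520.9 118.9  94.9] yaw x 100.15 tilt [-0.003 -0.    -1.   ] F [ 0.02 -0.53  0.62] j [-0.3   0.8  -0.01  1.96  0.03  0.38 -0.16]
tool delta cm [-0.12  0.2   3.89]
```

Call:
move_arm([
  {"delta_pos": [-0.1, 0.2, 1.3], "spin": 0, "grip": 0},
  {"delta_pos": [0, 0, 1.3], "spin": 0, "grip": 0},
  {"delta_pos": [0, 0, 1.2], "spin": 0, "grip": 0},
  {"delta_pos": [0, 0, 0], "spin": 0, "grip": 0},
  {"delta_pos": [0, 0, 0], "spin": 0, "grip": 0},
  {"delta_pos": [0, 0, 0], "spin": 0, "grip": 0},
])

```text
clock: 6.75
position: [524.8, 117.9, 57.5]
eef_rot: [2.016, 2.409, 0.0]
wrist_force: [0.5, 0.2, 0.6]
width: 0.002
grasp_force: 0.0
```

```bash
python3 -c "
from h import *
s,R,p=st(); to([*face(10),56],R,p)"
```

```text
6.75 [524.8 117.9  57.5] yaw x 100.15 tilt [ 0.  0. -1.] F [0.51 0.17 0.55] j [-0.3   0.87 -0.01  1.96  0.03  0.31 -0.16]
tool delta cm [ 0.06 -0.17  0.15]
```

Call:
move_arm([
  {"delta_pos": [0.25, -0.1, 0.1], "spin": -3, "grip": 0},
  {"delta_pos": [0.24, 0.05, 0], "spin": -3, "grip": 0},
  {"delta_pos": [0.24, 0.05, 0], "spin": -3, "grip": 0},
  {"delta_pos": [0.24, 0.05, 0], "spin": -3, "grip": 0},
  {"delta_pos": [0.24, 0.05, 0], "spin": -3, "grip": 0},
  {"delta_pos": [0.24, 0.05, 0], "spin": -3, "grip": 0},
  {"delta_pos": [0.24, 0.05, 0], "spin": -3, "grip": 0},
  {"delta_pos": [0.24, 0.05, 0], "spin": -3, "grip": 0},
])

```text
clock: 7.42
position: [520.8, 136.9, 57.1]
eef_rot: [1.468, 2.776, 0.002]
wrist_force: [-0.7, -0.4, 0.2]
width: 0.003
grasp_force: 0.0
```

Call:
move_arm([
  {"delta_pos": [0.24, 0.05, 0], "spin": -3, "grip": 0},
  {"delta_pos": [0.24, 0.05, 0], "spin": -3, "grip": 0},
  {"delta_pos": [0.24, 0.05, 0], "spin": -3, "grip": 0},
  {"delta_pos": [0.24, 0.05, 0], "spin": -3, "grip": 0},
  {"delta_pos": [0.24, 0.05, 0], "spin": -3, "grip": 0},
  {"delta_pos": [0.24, 0.05, 0], "spin": -3, "grip": 0},
  {"delta_pos": [0.24, 0.05, 0], "spin": -3, "grip": 0},
  {"delta_pos": [0.24, 0.05, 0], "spin": -3, "grip": 0},
])

```text
clock: 8.08
position: [511.5, 153.1, 57.2]
eef_rot: [0.859, 3.018, 0.003]
wrist_force: [2.5, -1.0, -1.5]
width: 0.001
grasp_force: 1.0
```

```bash
python3 -c "
from h import *
s,R,p=st(); to([*face(58),56],R,p)"
```

```text
8.08 [511.5 153.1  57.2] yaw x 148.23 tilt [ 0.004  0.001 -1.   ] F [ 2.54 -1.02 -1.52] j [-0.29  0.87 -0.15  1.97  0.38  0.32  0.27]
tool delta cm [ 0.23 -0.02  0.12]
```

Call:
move_arm([
  {"delta_pos": [0.24, 0.05, 0], "spin": -3, "grip": 0},
  {"delta_pos": [0.24, 0.05, 0], "spin": -3, "grip": 0},
  {"delta_pos": [0.24, 0.05, 0], "spin": -3, "grip": 0},
  {"delta_pos": [0.24, 0.05, 0], "spin": -3, "grip": 0},
  {"delta_pos": [0.24, 0.05, 0], "spin": -3, "grip": 0},
  {"delta_pos": [0.24, 0.05, 0], "spin": -3, "grip": 0},
  {"delta_pos": [0.24, 0.05, 0], "spin": -3, "grip": 0},
  {"delta_pos": [0.24, 0.05, 0], "spin": -3, "grip": 0},
])

```text
clock: 8.75
position: [495.4, 164.5, 57.3]
eef_rot: [0.212, 3.13, 0.004]
wrist_force: [2.1, 1.5, -1.4]
width: -0.002
grasp_force: 1.1
```

Call:
move_arm([
  {"delta_pos": [0.24, 0.05, 0], "spin": -3, "grip": 0},
  {"delta_pos": [0.24, 0.05, 0], "spin": -3, "grip": 0},
  {"delta_pos": [0.24, 0.05, 0], "spin": -3, "grip": 0},
  {"delta_pos": [0.24, 0.05, 0], "spin": -3, "grip": 0},
  {"delta_pos": [0.24, 0.05, 0], "spin": -3, "grip": 0},
  {"delta_pos": [0.24, 0.05, 0], "spin": -3, "grip": 0},
])

```text
clock: 9.25
position: [481.0, 168.2, 57.3]
eef_rot: [-0.281, 3.124, 0.004]
wrist_force: [2.1, 2.1, -0.2]
width: 0.001
grasp_force: 1.1
```

```bash
python3 -c "
from h import *
s,R,p=st(); to([*face(100),56],R,p); to([*face(120),56],R,p);jaws(snap('wrist','w3'))"
```

```text
9.25 [481.  168.2  57.3] yaw x -169.72 tilt [ 0.004  0.003 -1.   ] F [ 2.13  2.08 -0.23] j [-0.27  0.86 -0.26  2.04  0.69  0.32  0.65]
tool delta cm [0.23 0.05 0.13]
tool delta cm [1.87 0.15 0.12]
N 8538 best 7640 notch angle mod 120: 2.5
[  0   0   0   0   0   0 565 529 530 504 512 503 461 492 187   0   0   0
   0   0   0   0   0   0   0   0 123  75  17   0  48  46   0   0   0   0
   0   0   0   0   0   0   0   0   8 158 311 389 408 430 446 473 488 509
 326   0   0   0   0   0]
```

Call:
move_arm([
  {"delta_pos": [0.24, 0.05, 0], "spin": -3, "grip": 0},
  {"delta_pos": [0.24, 0.05, 0], "spin": -3, "grip": 0},
  {"delta_pos": [0.24, 0.05, 0], "spin": -3, "grip": 0},
  {"delta_pos": [0.24, 0.05, 0], "spin": -3, "grip": 0},
  {"delta_pos": [0.24, 0.05, 0], "spin": -3, "grip": 0},
  {"delta_pos": [0.24, 0.05, 0], "spin": -3, "grip": 0},
  {"delta_pos": [0.24, 0.05, 0], "spin": -3, "grip": 0},
  {"delta_pos": [0.24, 0.05, 0], "spin": -3, "grip": 0},
])

```text
clock: 9.97
position: [461.6, 165.5, 57.3]
eef_rot: [-0.923, 2.998, 0.003]
wrist_force: [1.8, 1.6, 0.8]
width: 0.0
grasp_force: 1.4
```

```bash
python3 -c "
from h import *
s,R,p=st(); to([*face(124),56],R,p); to([*face(127),56],R,p);jaws(snap('wrist','w4'))"
```

```text
9.97 [461.6 165.5  57.3] yaw x -145.77 tilt [ 0.004  0.003 -1.   ] F [1.81 1.58 0.85] j [-0.25  0.86 -0.31  2.1   0.87  0.31  0.87]
tool delta cm [0.21 0.12 0.13]
tool delta cm [0.45 0.17 0.13]
N 8368 best 7500 notch angle mod 120: 27.5
[  0   0   0   0   0   0   0   0   0   0 446 543 500 520 498 492 481 462
 251   0   0   0   0   0   0   0   0   0   0   0  91  47   4   3  58  39
   0   0   0   0   0   0   0   0   0   0   0   0   0 151 238 385 413 415
 449 461 479 503 439   0]
```

Call:
move_arm([
  {"delta_pos": [0.18, 0.04, 0], "spin": -2, "grip": 0},
  {"delta_pos": [0.12, 0.03, 0], "spin": -1.5, "grip": 0},
  {"delta_pos": [0, 0, 0], "spin": 0, "grip": 0},
])

```text
clock: 10.27
position: [457.7, 163.3, 56.8]
eef_rot: [-1.014, 2.971, 0.001]
wrist_force: [3.8, 2.3, 3.4]
width: 0.0
grasp_force: 1.8
```

Call:
move_arm([
  {"delta_pos": [-0.4, 0, 0], "spin": 0, "grip": 0},
  {"delta_pos": [-0.3, 0, 0], "spin": 0, "grip": 0},
  {"delta_pos": [0, 0, -1.5], "spin": 0, "grip": 0},
  {"delta_pos": [0, 0, -2.5], "spin": 0, "grip": 0},
  {"delta_pos": [0, 0, -3], "spin": 0, "grip": 0},
  {"delta_pos": [0, 0, -3], "spin": 7, "grip": 0},
  {"delta_pos": [0, 0, -2], "spin": 7, "grip": 0},
  {"delta_pos": [0, 0, 0], "spin": 7, "grip": 0},
])

```text
clock: 10.93
position: [463.6, 167.1, 179.4]
eef_rot: [-0.442, 3.107, 0.002]
wrist_force: [0.3, 0.8, 0.0]
width: 0.001
grasp_force: 0.0
```

Call:
move_arm([
  {"delta_pos": [0, 0, 0], "spin": 7, "grip": 0},
  {"delta_pos": [0, 0, 0], "spin": 7, "grip": 0},
  {"delta_pos": [0, 0, 0], "spin": 7, "grip": 0},
  {"delta_pos": [0, 0, 0], "spin": 7, "grip": 0},
  {"delta_pos": [0, 0, 0], "spin": 0, "grip": 0},
  {"delta_pos": [0, 0, 0], "spin": 0, "grip": 0},
])

```text
clock: 11.43
position: [461.9, 166.3, 175.9]
eef_rot: [-0.307, -3.125, 0.003]
wrist_force: [0.4, -0.4, -0.7]
width: 0.002
grasp_force: 0.0
```

```bash
python3 -c "
from h import *
s,R,p=st();im=snap('wrist','w5');jaws(im)
c=w2px(im,[[475,160,40]])[0];print(c,w2px(im,[[474,181,39],[474,290,60]]))
u,v=c.astype(int)
A=cv2.imread('pics/w5.png');cv2.imwrite('pics/w5b.png',A)
"
```

```text
11.43 [461.9 166.3 175.9] yaw x 168.8 tilt [-0.002 -0.002 -1.   ] F [ 0.39 -0.37 -0.67] j [-0.22  0.64 -0.36  2.02  0.41  0.55  0.51]
N 2240 best 2152 notch angle mod 120: 32.75
[  0   0   0   0   0   0   0   0   0   0   0 107 123 117 115 122 113 111
 113  42   0   0   0   0   0   0   0   0   0   0   0  20   7   1   8  16
   9   2  23  51   0   0   0   0   0   0   0   0   0   0   0  59 137 139
 139 144 141 144 142  95]
[322.35121005 204.30922086] [[342.274655   199.35311766]
 [459.65793605 184.94892732]]
```

View pics/w5.png

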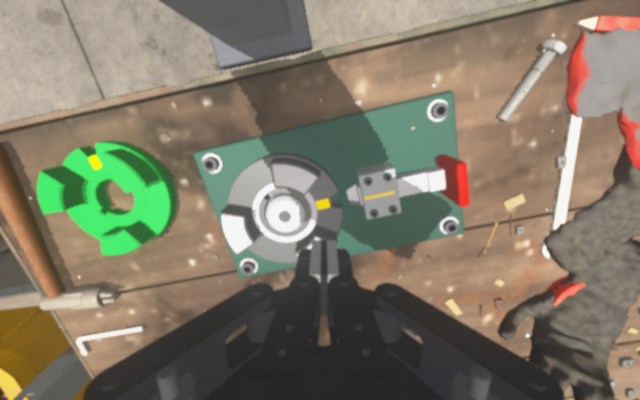

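The yellow notch at (323,204) now faces the bolt nose at (350,196), and the bolt is still drawn back. I'll check the alignment numerically with the paint and the guide's yellow line.

```bash
python3 - <<'E'
from h import *
im=load('w5');P=im['pixels'].astype(int)
def pts(u0,u1,v0,v1,cond,z):
    v,u=np.where(cond(P[v0:v1,u0:u1])); return np.array([px2w(im,a+u0,b+v0,z) for a,b in zip(u,v)])
yl=lambda p:(p[...,0]-p[...,2]>90)&(p[...,1]-p[...,2]>60)
rd=lambda p:(p[...,0]>200)&(p[...,1]<70)
n=pts(305,340,190,220,yl,37);l=pts(358,400,180,210,lambda p:(p[...,0]-p[...,2]>50)&(p[...,1]-p[...,2]>20),46);r=pts(430,475,145,215,rd,69)
ang=lambda q:np.degrees(np.arctan2(q[1]-O[1],q[0]-O[0])).round(2)
for q,nm in((n,'notch paint'),(l,'line'),(r,'plate')): print(nm,len(q),q.mean(0).round(1),ang(q.mean(0)),np.ptp(q,0).round(1))
c=l[:,:2]-l[:,:2].mean(0);print('line dir',np.degrees(np.arctan2(*np.linalg.svd(c)[2][0][::-1]))%180)
# depth-based plate top & back edge, in rough fixture coords
K,D,R,t=im['camera_matrix'],im['distortion'],im['R'],im['t']
v,u=np.mgrid[140:220,420:480];nn=cv2.undistortPoints(np.stack([u,v],-1).reshape(-1,1,2).astype(float),K,D)[:,0]
Z=im['z_map'][140:220,420:480].reshape(-1,1);W=(np.hstack([nn*Z,Z])-t)@R
q=W[(W[:,2]>62)&(W[:,2]<75)];print('plate top',len(q),q.mean(0),cv2.minAreaRect(q[:,:2].astype(np.float32)),np.percentile(q[:,1],[2,98]))
E
```

```text
notch paint 131 [475.4 160.3  37. ] 90.54 [10.9 14.3  0. ]
line 120 [474.2 217.5  46. ] 90.96 [ 4.4 30.3  0. ]
plate 363 [470.9 288.2  69. ] 91.69 [39.5  8.3  0. ]
line dir 91.6056296125264
plate top 615 [469.42888908 286.94544074  68.77785848] ((470.85015869140625, 288.13177490234375), (41.40888977050781, 10.115779876708984), 1.391323447227478) [283.10325491 292.42431802]
```

Call:
move_arm([
  {"delta_pos": [0, 0, 0], "spin": 7, "grip": 0},
  {"delta_pos": [0, 0, 0], "spin": 7, "grip": 0},
  {"delta_pos": [0, 0, 0], "spin": 7, "grip": 0},
  {"delta_pos": [0, 0, 0], "spin": 7, "grip": 0},
  {"delta_pos": [0, 0, 0], "spin": 7, "grip": 0},
  {"delta_pos": [0, 0, 0], "spin": 7, "grip": 0},
  {"delta_pos": [0, 0, 0], "spin": 7, "grip": 0},
  {"delta_pos": [0, 0, 0], "spin": 7, "grip": 0},
])

```text
clock: 12.15
position: [462.1, 166.7, 176.0]
eef_rot: [-1.746, -2.61, 0.001]
wrist_force: [-0.0, -0.5, 0.2]
width: -0.003
grasp_force: 0.0
```

Call:
move_arm([
  {"delta_pos": [0, 0, 0], "spin": 7, "grip": 0},
  {"delta_pos": [0, 0, 0], "spin": 7, "grip": 0},
  {"delta_pos": [0, 0, 0], "spin": 7, "grip": 0},
  {"delta_pos": [3.8, 0.2, 0], "spin": 0, "grip": 0},
  {"delta_pos": [3.8, 0.2, 0], "spin": 0, "grip": 0},
  {"delta_pos": [3.8, 0.2, 0], "spin": 0, "grip": 0},
  {"delta_pos": [3.8, 0.2, 0], "spin": 0, "grip": 0},
  {"delta_pos": [0, 0, 0], "spin": 0, "grip": 0},
])

```text
clock: 12.82
position: [464.3, 330.0, 176.0]
eef_rot: [-2.17, -2.264, -0.01]
wrist_force: [0.1, 1.4, -0.8]
width: -0.0
grasp_force: 0.0
```

```bash
python3 -c "
from h import *
s,R,p=st();to([470.9,319,100],R,p)
im=load('w5')
for q in((520,300),(545,235),(565,170),(500,115),(520,330)): print(q,px2w(im,*q).round())"
```

```text
12.82 [464.3 330.  176. ] yaw x 92.43 tilt [-0.     0.009 -1.   ] F [ 0.11  1.43 -0.77] j [-0.73  0.7   0.06  1.81 -0.07  0.62 -0.58]
tool delta cm [-1.19  0.61  7.59]
(520, 300) [670. 387.   1.]
(545, 235) [580. 415.  -1.]
(565, 170) [499. 428.   6.]
(500, 115) [425. 356.   9.]
(520, 330) [721. 388.   0.]
```

Call:
move_arm([
  {"delta_pos": [-0.3, 0.4, 2], "spin": 1, "grip": 0},
  {"delta_pos": [0, 0, 2.5], "spin": 0, "grip": 0},
  {"delta_pos": [0, 0, 2.5], "spin": 0, "grip": 0},
  {"delta_pos": [0, 0, 2], "spin": 0, "grip": 0},
  {"delta_pos": [0, 0, 0], "spin": 0, "grip": 0},
  {"delta_pos": [0, 0, 0], "spin": 0, "grip": 0},
  {"delta_pos": [0, 0, 0], "spin": 0, "grip": 0},
  {"delta_pos": [0, 0, 0], "spin": 0, "grip": 0},
])

```text
clock: 13.48
position: [471.1, 316.6, 87.7]
eef_rot: [2.209, 2.234, 0.004]
wrist_force: [0.0, 0.2, 0.1]
width: -0.002
grasp_force: 0.0
```

```bash
python3 -c "
from h import *
s,R,p=st();to([470.9,319,41],R,p)"
```

```text
13.48 [471.1 316.6  87.7] yaw x 90.65 tilt [ 0.002  0.002 -1.   ] F [0.03 0.19 0.12] j [-0.7   0.84  0.05  1.87 -0.08  0.43 -0.58]
tool delta cm [ 0.23 -0.03  4.67]
```

Call:
move_arm([
  {"delta_pos": [0.2, 0, 1.2], "spin": -0.8, "grip": 0},
  {"delta_pos": [0, 0, 1.2], "spin": 0, "grip": 0},
  {"delta_pos": [0, 0, 1.2], "spin": 0, "grip": 0},
  {"delta_pos": [0, 0, 1], "spin": 0, "grip": 0},
  {"delta_pos": [0, 0, 0], "spin": 0, "grip": 0},
  {"delta_pos": [0, 0, 0], "spin": 0, "grip": 0},
  {"delta_pos": [0, 0, 0], "spin": 0, "grip": 0},
])

```text
clock: 14.07
position: [470.3, 318.2, 40.2]
eef_rot: [2.193, 2.249, -0.0]
wrist_force: [0.2, 0.7, -0.7]
width: -0.001
grasp_force: 0.0
```

```bash
python3 -c "
from h import *
s,R,p=st();to([470.9,304.3,41],R,p)"
```

```text
14.07 [470.3 318.2  40.2] yaw x 91.44 tilt [-0. -0. -1.] F [ 0.18  0.75 -0.67] j [-0.7   0.92  0.03  1.87 -0.08  0.34 -0.57]
tool delta cm [-1.39  0.03 -0.08]
```

Call:
move_arm([
  {"delta_pos": [-0.2, 0.02, 0], "spin": 0, "grip": 0},
  {"delta_pos": [-0.2, 0.02, 0], "spin": 0, "grip": 0},
  {"delta_pos": [-0.2, 0, 0], "spin": 0, "grip": 0},
  {"delta_pos": [-0.2, 0, 0], "spin": 0, "grip": 0},
  {"delta_pos": [-0.2, 0, 0], "spin": 0, "grip": 0},
  {"delta_pos": [-0.2, 0, 0], "spin": 0, "grip": 0},
  {"delta_pos": [-0.2, 0, 0], "spin": 0, "grip": 0},
  {"delta_pos": [-0.2, 0, 0], "spin": 0, "grip": 0},
])

```text
clock: 14.73
position: [471.4, 302.8, 40.7]
eef_rot: [-2.193, -2.249, -0.003]
wrist_force: [0.4, 2.4, 2.8]
width: 0.001
grasp_force: 1.6
```

Call:
move_arm([
  {"delta_pos": [-0.2, 0, 0], "spin": 0, "grip": 0},
  {"delta_pos": [-0.2, 0, 0], "spin": 0, "grip": 0},
  {"delta_pos": [-0.2, 0, 0], "spin": 0, "grip": 0},
  {"delta_pos": [-0.2, 0, 0], "spin": 0, "grip": 0},
])

```text
clock: 15.07
position: [471.6, 295.6, 40.5]
eef_rot: [-2.192, -2.249, -0.004]
wrist_force: [0.1, 5.8, 2.9]
width: 0.002
grasp_force: 3.1
```

Call:
move_arm([
  {"delta_pos": [-0.1, 0, 0], "spin": 0, "grip": 0},
  {"delta_pos": [-0.1, 0, 0], "spin": 0, "grip": 0},
  {"delta_pos": [-0.1, 0, 0], "spin": 0, "grip": 0},
  {"delta_pos": [-0.1, 0, 0], "spin": 0, "grip": 0},
])

```text
clock: 15.4
position: [471.7, 293.6, 40.6]
eef_rot: [-2.189, -2.25, -0.008]
wrist_force: [-0.6, 10.1, 1.6]
width: -0.002
grasp_force: 5.1
```

Call:
move_arm([
  {"delta_pos": [-0.1, 0, 0], "spin": 0, "grip": 0},
  {"delta_pos": [-0.1, 0, 0], "spin": 0, "grip": 0},
  {"delta_pos": [0, 0, 0], "spin": 0, "grip": 0},
])

```text
clock: 15.65
position: [471.7, 293.5, 40.6]
eef_rot: [-2.187, -2.25, -0.011]
wrist_force: [-1.2, 11.0, 0.9]
width: -0.004
grasp_force: 5.7
```

```bash
python3 - <<'E'
from h import *
s,R,p=st();im=snap('wrist','w6');jaws(im)
q=w2px(im,[[475,160,39],[473,200,46],[471,290,69]]);print(q)
u,v=q[0].astype(int)
A=cv2.imread('pics/w6.png')
cv2.imwrite('pics/w6c.png',cv2.resize(A[max(0,v-60):v+100,max(0,u-110):u+110],None,fx=3.6,fy=3.6,interpolation=2))
E
```

```text
15.65 [471.7 293.5  40.6] yaw x 91.64 tilt [ 0.002  0.008 -1.   ] F [-1.24 11.    0.88] j [-0.65  0.91  0.02  1.92 -0.07  0.3  -0.54]
N 0 best 0 notch angle mod 120: 59.875
[0 0 0 0 0 0 0 0 0 0 0 0 0 0 0 0 0 0 0 0 0 0 0 0 0 0 0 0 0 0 0 0 0 0 0 0 0
 0 0 0 0 0 0 0 0 0 0 0 0 0 0 0 0 0 0 0 0 0 0 0]
[[323.13081668 428.33458671]
 [321.77124067 395.81208674]
 [322.53173866 299.0031182 ]]
```

View pics/w6c.png

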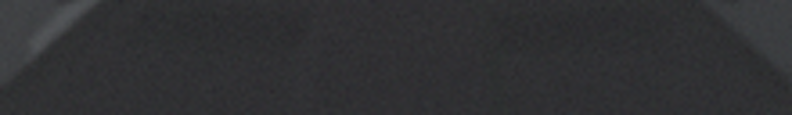

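The wrist camera is blocked by the gripper here, so I'll use the scene and side cameras.

```bash
python3 - <<'E'
from h import *
jaws(load('scene0'))
a=snap('scene','s2');b=snap('side','d2')
jaws(a);jaws(b)
T=[]
for n,im in(('s2',a),('d2',b)):
    u,v=w2px(im,[[474,180,45]])[0].astype(int);A=cv2.imread(f'pics/{n}.png')[v-32:v+32,u-45:u+45]
    T.append(cv2.resize(A,(790,560) if 0 else (395*2,562),interpolation=2)[:, :])
cv2.imwrite('pics/sd2.png',np.hstack([cv2.resize(t,(400,285)) for t in T]))
E
```

```text
N 212 best 188 notch angle mod 120: 50.1875
[ 8 11  2  0  0  0  0  0  0  0  0  0  0  0 10  9  9  7  8  6  9  7  6  1
  0  0  0  0  0  0  0  0  0  0  2 10  9  5 10  9  8  8  7  1  0  0  0  0
  0  0  0  0  0  0  8  9  7  9  6 11]
N 208 best 184 notch angle mod 120: 31.416666666666668
[ 0  0  0  0  0  0  0  0  0  0  3  8 11  8 11 10 11  8  9  4  0  0  0  0
  0  0  0  0  0  0  0  6  6  8  8  6  8  4  7  6  0  0  0  0  0  0  0  0
  0  0  1  6  7 10  4  8  8 10 10  2]
N 112 best 94 notch angle mod 120: 28.25
[ 0  0  0  0  0  0  0  0  0  0  0  6  5  5  6  4  5  4  4  5  0  0  0  0
  0  0  0  0  0  0  0  0  0  0  0  0  0  0  0  0  0  0  0  0  0  0  0  0
  0  0  6 10  8  9  8 10  6  9  2  0]
```

View pics/sd2.png

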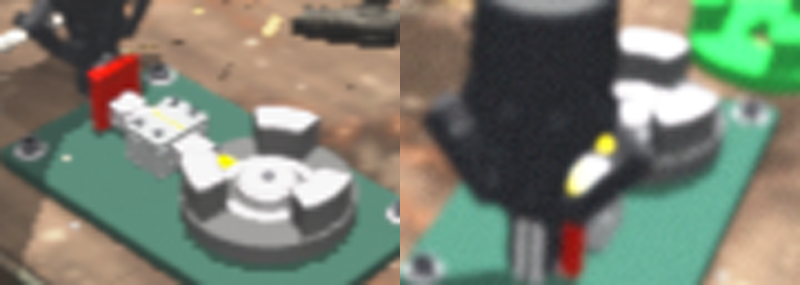

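The nose has entered the notch and the coupling angle reads about 91.4°, so it's aligned. This resistance is the rising drag, so I'll go on in small steps.

Call:
move_arm([
  {"delta_pos": [-0.1, 0, 0], "spin": 0, "grip": 0},
  {"delta_pos": [0, 0, 0], "spin": 0, "grip": 0},
  {"delta_pos": [-0.1, 0, 0], "spin": 0, "grip": 0},
  {"delta_pos": [0, 0, 0], "spin": 0, "grip": 0},
])

```text
clock: 16.13
position: [471.7, 293.4, 40.7]
eef_rot: [-2.184, -2.251, -0.015]
wrist_force: [-1.0, 14.5, -0.8]
width: -0.002
grasp_force: 7.2
```

Call:
move_arm([
  {"delta_pos": [-0.1, 0, 0], "spin": 0, "grip": 0},
  {"delta_pos": [0, 0, 0], "spin": 0, "grip": 0},
])

```text
clock: 16.3
position: [471.7, 293.3, 40.7]
eef_rot: [-2.183, -2.251, -0.017]
wrist_force: [0.1, 16.5, -1.2]
width: 0.004
grasp_force: 7.9
```

```bash
python3 - <<'E'
from h import *
s,R,p=st()
b=snap('scene','s3')
def red(im):
    P=im['pixels'].astype(int);u0,v0=(w2px(im,[[471,290,60]])[0]).astype(int)
    S=P[v0-20:v0+25,u0-25:u0+25];v,u=np.where((S[...,0]>110)&(S[...,1]<70)&(S[...,2]<70))
    q=np.array([px2w(im,a+u0-25,c+v0-20,None) for a,c in zip(u,v)]);o=np.array([[a+u0-25,c+v0-20] for a,c in zip(u,v)])
    d=np.median(q,0);return len(u),o.mean(0),d,o.min(0),o.max(0),px2w(im,*o.mean(0),48)
for n in('scene0','s2','s3'): print(n,*red(load(n)))
a,c=[load(n)['pixels'] for n in('scene0','s3')]
# subpixel shift of plate patch
g0=cv2.cvtColor(a,cv2.COLOR_RGB2GRAY).astype(np.float32);
for ch in (0,):
    A=(a[185:212,258:284,0].astype(np.float32)-a[185:212,258:284,1]);B=(c[185:212,258:284,0].astype(np.float32)-c[185:212,258:284,1])
    print(cv2.phaseCorrelate(A,B,cv2.createHanningWindow(A.shape[::-1],cv2.CV_32F)))
print('px per 10mm -y',w2px(load('s3'),[[471,288,48],[471,278,48]]))
jaws(b)
E
```

```text
16.3 [471.7 293.3  40.7] yaw x 91.75 tilt [ 0.003  0.012 -1.   ] F [ 0.05 16.54 -1.19] j [-0.64  0.91  0.02  1.92 -0.07  0.3  -0.54]
scene0 94 [270.0212766  196.89361702] [463.7319029  287.97020935  54.66005673] [266 190] [275 206] [470.90305247 293.51477151  48.        ]
s2 113 [273.65486726 198.79646018] [463.22172665 269.66102556  55.74789583] [269 192] [280 208] [472.18419542 277.10897842  48.        ]
s3 112 [273.58928571 198.95535714] [463.01068464 269.6598268   55.01887553] [269 192] [280 208] [471.4499178  276.57503081  48.        ]
((3.7406244088705893, 2.7022641298914447), 0.6550159840263293)
px per 10mm -y [[271.15725729 197.57121471]
 [273.19071168 198.83085158]]
N 215 best 193 notch angle mod 120: 30.958333333333332
[ 0  0  0  0  0  0  0  0  0  0  0 11 10 10  7  8 12  6  9  4  0  0  0  0
  0  0  0  0  0  0  0  5  8  9  8  7  8  5  9  5  0  0  0  0  0  0  0  0
  0  0  1  7  7  8  6 13  5 12 11  4]
```

The plate has moved about 17–18 mm and doesn't yield between 11 and 16.5 N, so the bolt is wedged home. Next I'll raise the force to about 18 N and hold it.

Call:
move_arm([
  {"delta_pos": [-0.08, 0, 0], "spin": 0, "grip": 0},
  {"delta_pos": [0, 0, 0], "spin": 0, "grip": 0},
  {"delta_pos": [0, 0, 0], "spin": 0, "grip": 0},
])

```text
clock: 16.6
position: [471.7, 293.3, 40.7]
eef_rot: [-2.182, -2.251, -0.018]
wrist_force: [-1.5, 17.5, -1.2]
width: -0.002
grasp_force: 8.5
```

Call:
move_arm([
  {"delta_pos": [-0.04, 0, 0], "spin": 0, "grip": 0},
  {"delta_pos": [0, 0, 0], "spin": 0, "grip": 0},
  {"delta_pos": [0, 0, 0], "spin": 0, "grip": 0},
  {"delta_pos": [0, 0, 0], "spin": 0, "grip": 0},
  {"delta_pos": [0, 0, 0], "spin": 0, "grip": 0},
  {"delta_pos": [0, 0, 0], "spin": 0, "grip": 0},
  {"delta_pos": [0, 0, 0], "spin": 0, "grip": 0},
  {"delta_pos": [0, 0, 0], "spin": 0, "grip": 0},
])

```text
clock: 17.27
position: [471.7, 293.3, 40.7]
eef_rot: [-2.182, -2.251, -0.018]
wrist_force: [-2.1, 16.4, -2.3]
width: 0.0
grasp_force: 8.8
```

Call:
move_arm([
  {"delta_pos": [0, 0, 0], "spin": 0, "grip": 0},
  {"delta_pos": [0, 0, 0], "spin": 0, "grip": 0},
  {"delta_pos": [0, 0, 0], "spin": 0, "grip": 0},
  {"delta_pos": [0, 0, 0], "spin": 0, "grip": 0},
  {"delta_pos": [0, 0, 0], "spin": 0, "grip": 0},
  {"delta_pos": [0, 0, 0], "spin": 0, "grip": 0},
  {"delta_pos": [0, 0, 0], "spin": 0, "grip": 0},
])

```text
clock: 17.85
position: [471.7, 293.2, 40.7]
eef_rot: [-2.182, -2.251, -0.018]
wrist_force: [-1.7, 18.0, -1.5]
width: -0.002
grasp_force: 8.8
```

Call:
move_arm([
  {"delta_pos": [0.4, 0, 0], "spin": 0, "grip": 0},
  {"delta_pos": [0.6, 0, 0], "spin": 0, "grip": 0},
  {"delta_pos": [0.8, 0, 0], "spin": 0, "grip": 0},
  {"delta_pos": [0.8, 0, 0], "spin": 0, "grip": 0},
  {"delta_pos": [0.8, 0, 0], "spin": 0, "grip": 0},
  {"delta_pos": [0, 0, 0], "spin": 0, "grip": 0},
  {"delta_pos": [0, 0, 0], "spin": 0, "grip": 0},
])

```text
clock: 18.43
position: [470.4, 318.1, 40.1]
eef_rot: [2.192, 2.25, -0.001]
wrist_force: [-0.2, -0.3, 0.5]
width: -0.001
grasp_force: 0.0
```

Call:
move_arm([
  {"delta_pos": [0, 0, -2], "spin": 0, "grip": 0},
  {"delta_pos": [0, 0, -3], "spin": 0, "grip": 0},
  {"delta_pos": [0, 0, -3], "spin": 0, "grip": 0},
  {"delta_pos": [0, 0, -3], "spin": 0, "grip": 0},
  {"delta_pos": [0, 0, -3], "spin": 0, "grip": 0},
  {"delta_pos": [-1, 0, -2], "spin": 0, "grip": 0},
  {"delta_pos": [0, 0, 0], "spin": 0, "grip": 0},
  {"delta_pos": [0, 0, 0], "spin": 0, "grip": 0},
])

```text
clock: 19.1
position: [471.6, 306.9, 201.3]
eef_rot: [2.195, 2.246, 0.002]
wrist_force: [-0.3, -0.4, -1.1]
width: 0.002
grasp_force: 0.0
```

```bash
python3 - <<'E'
from h import *
s,R,p=st();a=snap('scene','s4');jaws(a);w=snap('wrist','w7');jaws(w)
A=cv2.imread('pics/s4.png')[175:300,225:445]
cv2.imwrite('pics/s4c.png',cv2.resize(A,None,fx=3.6,fy=3.6,interpolation=2))
E
```

```text
19.1 [471.6 306.9 201.3] yaw x 91.32 tilt [ 0.002  0.    -1.   ] F [-0.31 -0.37 -1.07] j [-0.7   0.66  0.07  1.81 -0.07  0.67 -0.57]
N 216 best 202 notch angle mod 120: 31.875
[ 0  0  0  0  0  0  0  0  0  0  0 12  9 10 10  9  9  7  6  5  0  0  0  0
  0  0  0  0  0  0  0  8  7  6  9 10  9  6  8  6  0  0  0  0  0  0  0  0
  0  0  0  6  8  8  9  7 11  8 12  1]
N 0 best 0 notch angle mod 120: 59.875
[0 0 0 0 0 0 0 0 0 0 0 0 0 0 0 0 0 0 0 0 0 0 0 0 0 0 0 0 0 0 0 0 0 0 0 0 0
 0 0 0 0 0 0 0 0 0 0 0 0 0 0 0 0 0 0 0 0 0 0 0]
```

View pics/s4c.png

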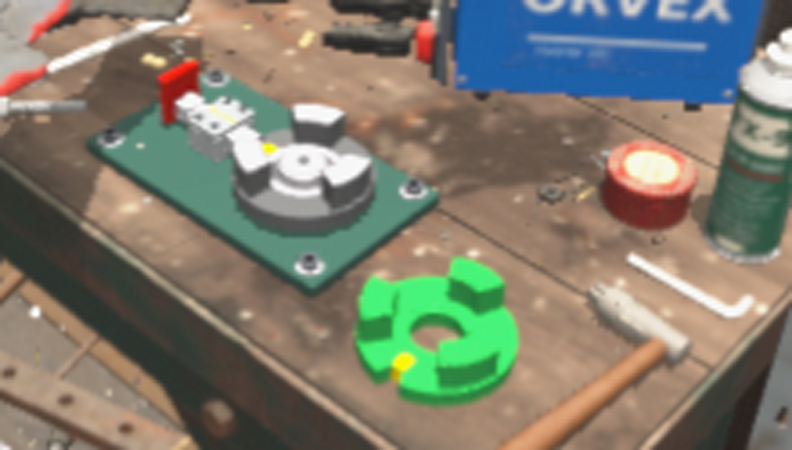

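The crop shows the nose in the notch at (265,150), the coupling flat and the bystanders in place. I'll check the bolt's depth from the earlier overhead viewpoint.

Call:
move_arm([
  {"delta_pos": [-3.5, 0, 0], "spin": -7, "grip": 0},
  {"delta_pos": [0, 0, 0], "spin": -7, "grip": 0},
  {"delta_pos": [0, 0, 0], "spin": -7, "grip": 0},
  {"delta_pos": [0, 0, 0], "spin": -7, "grip": 0},
  {"delta_pos": [0, 0, 0], "spin": -7, "grip": 0},
  {"delta_pos": [0, 0, 0], "spin": -7, "grip": 0},
  {"delta_pos": [0, 0, 0], "spin": -7, "grip": 0},
  {"delta_pos": [0, 0, 0], "spin": -7, "grip": 0},
])

```text
clock: 19.87
position: [470.8, 272.7, 198.6]
eef_rot: [-0.87, -3.016, 0.003]
wrist_force: [-0.1, -0.7, -0.2]
width: -0.0
grasp_force: 0.0
```

Call:
move_arm([
  {"delta_pos": [0, 0, 0], "spin": -7, "grip": 0},
  {"delta_pos": [0, 0, 0], "spin": -7, "grip": 0},
  {"delta_pos": [0, 0, 0], "spin": -7, "grip": 0},
  {"delta_pos": [0, -3, 0], "spin": 0, "grip": 0},
  {"delta_pos": [0, -3, 0], "spin": 0, "grip": 0},
  {"delta_pos": [0, -3, 0], "spin": 0, "grip": 0},
  {"delta_pos": [0, 0, 0], "spin": 0, "grip": 0},
  {"delta_pos": [0, 0, 0], "spin": 0, "grip": 0},
])

```text
clock: 20.53
position: [452.7, 182.6, 199.0]
eef_rot: [-0.321, -3.122, 0.004]
wrist_force: [1.2, 1.0, -0.3]
width: -0.0
grasp_force: 0.0
```

```bash
python3 - <<'E'
from h import *
s,R,p=st();im=snap('wrist','w8');jaws(im)
K,D,R,t=im['camera_matrix'],im['distortion'],im['R'],im['t']
v,u=np.mgrid[0:400,0:640];nn=cv2.undistortPoints(np.stack([u,v],-1).reshape(-1,1,2).astype(float),K,D)[:,0]
Z=im['z_map'].reshape(-1,1);W=(np.hstack([nn*Z,Z])-t)@R
q=W[(Z[:,0]>0)&(W[:,2]>62)&(W[:,2]<75)&(abs(W[:,0]-471)<40)&(abs(W[:,1]-280)<40)];print('plate top',len(q),cv2.minAreaRect(q[:,:2].astype(np.float32)))
d=W[(Z[:,0]>0)&(W[:,2]>36)&(W[:,2]<44)&(np.hypot(W[:,0]-O[0],W[:,1]-O[1])<58)&(np.hypot(W[:,0]-O[0],W[:,1]-O[1])>36)]
c=np.linalg.lstsq(np.c_[d[:,:2]-O,np.ones(len(d))],d[:,2],rcond=None)[0];print('disc plane slope/height',c)
x,y=w2px(im,[[474,175,35]])[0].astype(int)
A=cv2.imread('pics/w8.png')[y-45:y+45,x-65:x+65];cv2.imwrite('pics/w8c.png',cv2.resize(A,None,fx=6,fy=6,interpolation=2))
E
```

```text
20.53 [452.7 182.6 199. ] yaw x 168.27 tilt [-0.003 -0.002 -1.   ] F [ 1.18  0.96 -0.26] j [-0.26  0.6  -0.34  2.01  0.34  0.6   0.53]
N 2109 best 2007 notch angle mod 120: 31.75
[  0   0   0   0   0   0   0   0   0   0   0  99 107  96  96 101  90  94
  97  21   0   0   0   0   0   0   0   0   0   0   3  79  62  41  25  22
  32  45  49  16   0   0   0   0   0   0   0   0   0   0   0  68 115 112
 116 116 115 119 112  61]
plate top 458 ((470.9728698730469, 270.41162109375), (41.33926773071289, 10.317473411560059), 2.3807296752929688)
disc plane slope/height [-1.00587066e-03 -1.60767585e-03  4.01730547e+01]
```

View pics/w8c.png

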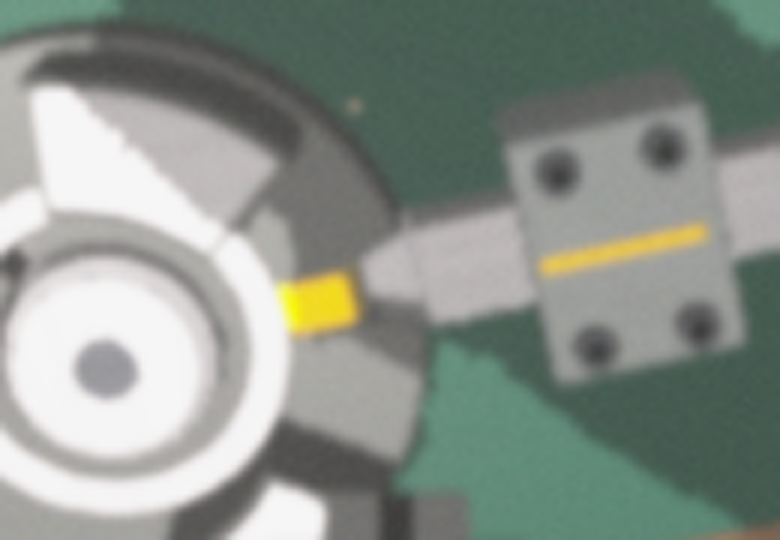

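The overhead crop shows the nose filling the notch at (395,270) and centred on the yellow mark. The plate has moved 17.7 mm, the coupling reads 91.75° and the disc is flat, so I'm handing the job in.

```bash
python3 -c "
from rig import robot
print(robot.finish_job())"
```

```text
the job is handed in; nothing more can be done
None
```

The coupling is indexed and flat on the fixture, with the bolt wedged home after 17.7 mm of travel. I held it at about 16–18 N for just over a second, no force reading went above about 18 N, nothing else in view looked disturbed, and I handed the job in at about 20.5 s with the arm clear; no verdict came back.

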